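# Line up the sample jars for weighing

### The arm

A 6-joint arm with a two-finger parallel gripper is mounted at the origin on the work surface. World frame = base frame: x ahead of the robot, y to its left, z up, the work surface at z = 0. Lengths are in mm, angles in rad, forces in N, time in s.
With the tool pointing down it reaches from about 400 to 825 mm from the base axis. Payload 7 kg.
Tool frame: the origin (TCP) lies at the very end of the fingers, on their centre line; the grasp point (between the pads) lies 19 mm behind it; z points along the fingers, y is the line along which they close (so a half turn about z gives the same grasp; the last joint's range is limited). The gripper opens to 88 mm and grips with 3 to 60 N. Pads are 19 mm wide; open, the fingers measure 130 mm over their backs; the gripper's body (78 mm by 193 mm) begins 47 mm behind the grasp point.
Start: joints at [1.448, 0.359, 0.012, 0, -1.224, -0.288], TCP at [269.562, 618.814, 192.161] pointing down, gripper open.
Joint ranges: [-3.07, 3.07], [-1.43, 2.12], [-1.02, 1.25], [-3.03, 1.67], [-3.05, -0], [-3.03, 3.03]. Speed limits (rad/s): [2.39, 2.39, 3.01, 3.14, 3.14, 3.14].

### API

Orientations are given as a unit quaternion [x, y, z, w].
In Python, from plant import bot gives the robot as it stands. Calls block until the motion is done:
- bot.move_ptp(position, orientation): joint-space move of the TCP to a pose.
- bot.line_to(position, velocity=150, ori=None): straight line of the TCP; ori=None keeps the orientation; velocity is the mean speed in mm/s.
- bot.move_joints(angles): joint-space move.
- bot.move_gripper(opening, force=None): finger opening in mm; force is the grip in N (None keeps the last); returns when the fingers have stopped.
- bot.pause(seconds).
- bot.solve_ik(position, orientation): joint angles nearest the present ones, or None.
- bot.read_state(): the state.
- bot.camera(name): name is "side" or "top" or "wrist"; returns the picture (420x560x3 uint8, red, green, blue); there is no depth.
- bot.get_calibration(name): a dict with "fx", "fy", "cx", "cy" (pixels), "view" (4x4, takes a point from world to camera coordinates); the wrist camera has in their place "T_tool_cam" (4x4, takes a point from camera to tool coordinates, whose origin is the TCP and whose axes are the flange's). Camera axes: x right, y up, looking along -z (the intrinsics and any distortion apply to the point x, -y, -z); pixel columns grow to the right and rows downward; lengths in mm; the calibration is good to about 2 mm. A picture is of the moment at which its call begins: read the wrist's pose just before it. get_calibration takes no time and is no camera call.
A pose or a line that the arm cannot do raises bot.Unreachable and nothing moves.
- bot.close_job(): hands the job in; it is judged then, once.
The state is a dict: "t": time; "joint_pos": joint angles; "qvel": joint speeds; "tau": joint torques, N m; "tcp_pos": TCP position; "eef_rot": TCP orientation; "contact_force": force on the tool from outside, world axes, zero at the start; "moment": the same for the moment, N m; "width": finger opening in mm; "finger_force": force on a finger pad.
Only numpy, scipy, OpenCV 4.12 (cv2) and the standard library are available. Lean on these libraries where they do the work, as an engineer would, in place of code of your own. Each camera call takes 0.05 s, during which the arm holds its last target. There are 200 camera calls.

### The job

Line up the four amber sample jars by size on the row of four dark pads, one jar upright in the middle of each pad: the largest on the pad nearest the balance, then smaller and smaller, with the smallest on the pad farthest from it. Do not tip over any jar or the small glass vial that stands among them.

Things in the scene. Friction and masses are not known exactly. Their poses are not given: they have to be found in the camera images.
- jar_a_center (a point): centre (half-way up, on the axis) of the smallest of the four amber glass jars with white screw caps and pale label bands: a straight upright cylinder, cap included, 28 mm in diameter and 46 mm tall, loose, z axis up along its axis; all four stand on the grey-blue mat (3 mm thick) among small bystanders no taller than 35 mm
- jar_b_center (a point): centre (half-way up, on the axis) of the second smallest of the four amber glass jars with white screw caps and pale label bands: a straight upright cylinder, cap included, 38 mm in diameter and 54 mm tall, loose, z axis up along its axis; all four stand on the grey-blue mat (3 mm thick) among small bystanders no taller than 35 mm
- jar_c_center (a point): centre (half-way up, on the axis) of the second largest of the four amber glass jars with white screw caps and pale label bands: a straight upright cylinder, cap included, 48 mm in diameter and 62 mm tall, loose, z axis up along its axis; all four stand on the grey-blue mat (3 mm thick) among small bystanders no taller than 35 mm
- jar_d_center (a point): centre (half-way up, on the axis) of the largest of the four amber glass jars with white screw caps and pale label bands: a straight upright cylinder, cap included, 58 mm in diameter and 70 mm tall, loose, z axis up along its axis; all four stand on the grey-blue mat (3 mm thick) among small bystanders no taller than 35 mm
- pad_1: the first (leftmost, largest y) of four equal round dark rubber pads in a row on the pale strip, counted from the robot's left (+y) to its right (-y) along the row; fixed, 70 mm in diameter, about 86 mm from pad to pad; the origin is the centre of its underside, its top is 3 mm above that (7 mm above the table), z axis up
- pad_2: the second of four equal round dark rubber pads in a row on the pale strip, counted from the robot's left (+y) to its right (-y) along the row; fixed, 70 mm in diameter, about 86 mm from pad to pad; the origin is the centre of its underside, its top is 3 mm above that (7 mm above the table), z axis up
- pad_3: the third of four equal round dark rubber pads in a row on the pale strip, counted from the robot's left (+y) to its right (-y) along the row; fixed, 70 mm in diameter, about 86 mm from pad to pad; the origin is the centre of its underside, its top is 3 mm above that (7 mm above the table), z axis up
- pad_4: the fourth (rightmost, smallest y) of four equal round dark rubber pads in a row on the pale strip, counted from the robot's left (+y) to its right (-y) along the row; fixed, 70 mm in diameter, about 86 mm from pad to pad; the origin is the centre of its underside, its top is 3 mm above that (7 mm above the table), z axis up
- balance: the laboratory balance: white housing 300 mm (front to back) x 200 mm, 74 mm high, round steel pan of 140 mm on top and a grey sloped panel with display in front; fixed, stands on the table beyond one end of the row, left (y about +0.47 m) or right (y about -0.47 m), and a blue stirrer with a square white plate stands at the other side; origin at the centre of its underside
- vial_center (a point): centre (half-way up) of a small clear glass vial with a black cap, 22 mm in diameter and 35 mm tall, standing loose on the mat between two jars; z axis up along its axis; not to be knocked over
Mind the look-alikes: they are no part of the job. Leave any blue or pink look-alike of the pad_3 alone. What is shaped like the part that bears jar_d_center but yellow is not meant.

How it is judged (in metres and radians):
At the end, for the whole second after the job is handed in: Each of the four jars stands upright (within 0.1 rad) and at rest on its own pad, axis within 13 mm of the pad's centre and its foot on the pad (height within 4 mm), released: largest jar on the pad nearest the balance, then in falling size to the smallest on the pad farthest from it (((world y of balance above 0 m and horizontal distance between jar_d_center and pad_1 below 0.013 m and z of jar_d_center in the frame of pad_1 between 0.034 and 0.042 m and angle between each of jar_d_center, jar_c_center, jar_b_center, jar_a_center's own z axis and vertical below 0.1 rad and horizontal distance between jar_c_center and pad_2 below 0.013 m and z of jar_c_center in the frame of pad_2 between 0.03 and 0.038 m and horizontal distance between jar_b_center and pad_3 below 0.013 m and z of jar_b_center in the frame of pad_3 between 0.026 and 0.034 m and horizontal distance between jar_a_center and pad_4 below 0.013 m and z of jar_a_center in the frame of pad_4 between 0.022 and 0.03 m) or (world y of balance below 0 m and horizontal distance between jar_d_center and pad_4 below 0.013 m and z of jar_d_center in the frame of pad_4 between 0.034 and 0.042 m and angle between each of jar_d_center, jar_c_center, jar_b_center, jar_a_center's own z axis and vertical below 0.1 rad and horizontal distance between jar_c_center and pad_3 below 0.013 m and z of jar_c_center in the frame of pad_3 between 0.03 and 0.038 m and horizontal distance between jar_b_center and pad_2 below 0.013 m and z of jar_b_center in the frame of pad_2 between 0.026 and 0.034 m and horizontal distance between jar_a_center and pad_1 below 0.013 m and z of jar_a_center in the frame of pad_1 between 0.022 and 0.03 m)) and linear speed of each of jar_a, jar_b, jar_c, jar_d below 0.02 m/s and contact force between each of jar_a, jar_b, jar_c, jar_d and the fingers below 0.1 N); the robot touches nothing.
It fails at once if a jar is tipped over (angle between any of jar_a_center, jar_b_center, jar_c_center, jar_d_center's own z axis and vertical above 0.7 rad).
It fails at once if the glass vial is knocked over (angle between vial_center's own z axis and vertical above 0.7 rad).
It also fails if it takes over 106 s, if anything falls off the work surface, if the arm or the gripper's body presses on something with over 40 N, if the wrist force passes 120 N, or if a joint passes its speed limit or range.

## Working session

There is one attempt and no reset: what is moved stays moved. The work goes in short steps, each a Python script; the robot and the scene stay as the last script left them, time stands still between calls to the robot, and variables do not carry over. Pictures are saved under pics/ and viewed, at most 14 in all, crops included, and the job is handed in when it is done.

```bash
ls; mkdir -p pics
python3 - <<'E'
from plant import bot
import cv2,numpy as np
for n in ("top","side"):
    cv2.imwrite(f"pics/{n}0.png",bot.camera(n)[:,:,::-1])
    c=bot.get_calibration(n);print(n,{k:np.round(v,3).tolist() for k,v in c.items()})
print(bot.get_calibration("wrist")); s=bot.read_state();print(s["t"],s["eef_rot"],s["width"])
E
```

```text
pics
top {'fx': 411.779, 'fy': 411.779, 'cx': 271.913, 'cy': 208.005, 'view': [[0.028, -1.0, -0.007, -0.286], [0.998, 0.028, 0.051, -534.288], [-0.05, -0.008, 0.999, -1196.826], [0.0, 0.0, 0.0, 1.0]]}
side {'fx': 533.521, 'fy': 533.521, 'cx': 276.006, 'cy': 220.989, 'view': [[0.963, -0.27, 0.007, -524.394], [0.16, 0.588, 0.793, -122.577], [-0.218, -0.762, 0.609, -1315.844], [0.0, 0.0, 0.0, 1.0]]}
{'fx': 312.0466682816978, 'fy': 312.0466682816978, 'cx': 278.6451307264596, 'cy': 206.3717782067611, 'T_tool_cam': array([[-8.69821132e-04,  9.55060346e-01,  2.96410154e-01,
         8.11990215e+01],
       [ 9.99999599e-01,  8.94567463e-04,  5.21401570e-05,
         9.24202153e-01],
       [-2.15361883e-04,  2.96410081e-01, -9.55060740e-01,
        -1.92492358e+02],
       [ 0.00000000e+00,  0.00000000e+00,  0.00000000e+00,
         1.00000000e+00]])}
0.1 [ 9.78964415e-01 -2.04029674e-01 -1.00659983e-04  7.45776131e-04] 87.58319299731103
```

View pics/top0.png

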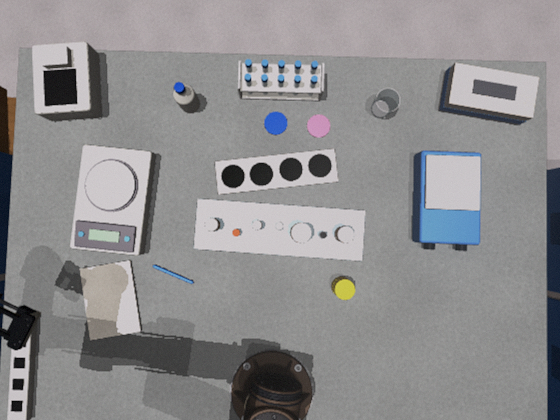

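View pics/side0.png

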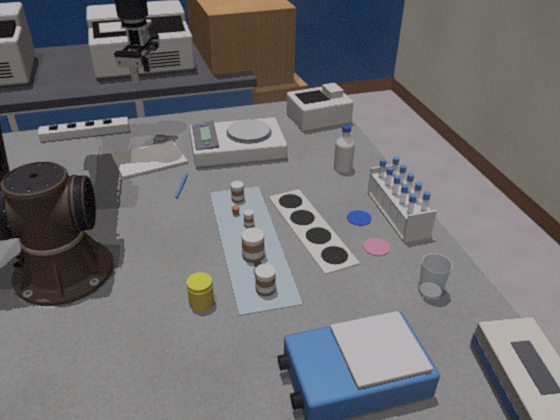

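The balance is on the left (y>0), so d goes to pad 1, c to pad 2, b to pad 3 and a to pad 4. In the top view the jars are at about (212,225) b, (257,225) a, (301,232) d and (345,235) c. The pads are at (233,175), (261,174), (291,169) and (320,165), and the yellow look-alike is at (345,289). Next I'll take a closer view with the wrist camera.

```bash
cat > h.py <<'E'
from plant import bot
import cv2,numpy as np
from scipy.spatial.transform import Rotation as R
def pose():
    s=bot.read_state();T=np.eye(4);T[:3,:3]=R.from_quat(s["eef_rot"]).as_matrix();T[:3,3]=s["tcp_pos"];return T
def ray(px,z,n,T=None):
    c=bot.get_calibration(n)
    M=T@c["T_tool_cam"] if n=="wrist" else np.linalg.inv(c["view"])
    d=M[:3,:3]@np.array([(px[0]-c["cx"])/c["fx"],-(px[1]-c["cy"])/c["fy"],-1]);o=M[:3,3]
    return o+d*(z-o[2])/d[2]
def proj(p,n,T=None):
    c=bot.get_calibration(n)
    V=np.linalg.inv(T@c["T_tool_cam"]) if n=="wrist" else c["view"]
    q=V@np.append(p,1);return np.array([c["cx"]-c["fx"]*q[0]/q[2],c["cy"]+c["fy"]*q[1]/q[2]])
E
python3 - <<'E'
from h import *
for n,px,z in [("b",(212,225),57),("a",(257,225),49),("d",(301,232),73),("c",(345,235),65),("p1",(233,175),7),("p4",(320,165),7)]: print(n,ray(px,z,"top").round())
bot.move_ptp([540,20,270],[1,0,0,0])
T=pose();np.save("T1.npy",T);print(T.round(3))
cv2.imwrite("pics/w1.png",bot.camera("wrist")[:,:,::-1]);print(bot.read_state()["t"])
E
```

```text
b [479. 183.  57.]
a [483.  56.  49.]
d [466. -69.  73.]
c [ 462. -192.   65.]
p1 [629. 133.   7.]
p4 [ 666. -124.    7.]
[[ 1.00000e+00  1.00000e-03 -0.00000e+00  5.40063e+02]
 [ 1.00000e-03 -1.00000e+00 -0.00000e+00  2.06210e+01]
 [-0.00000e+00  0.00000e+00 -1.00000e+00  2.69789e+02]
 [ 0.00000e+00  0.00000e+00  0.00000e+00  1.00000e+00]]
2.5083
```

View pics/w1.png

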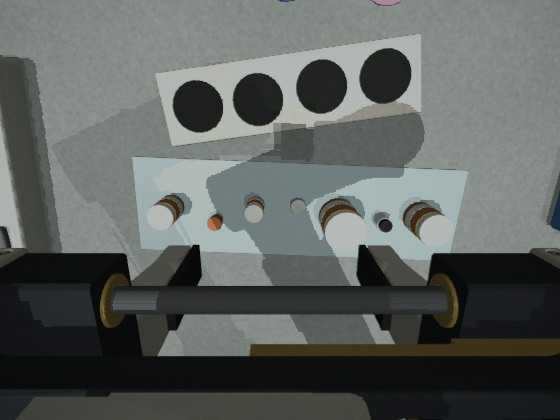

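The wrist view shows the pads at (198,106), (258,99), (322,86) and (386,75). The jar caps are at about (162,213) b, (253,210) a, (343,228) d and (433,228) c. The black-capped vial is at (385,225), and a small clear piece is at (297,206).

Run:
```python
from h import *
T=np.load("T1.npy");im=cv2.imread("pics/w1.png");hsv=cv2.cvtColor(im,cv2.COLOR_BGR2HSV)
out=im.copy()
res={}
def pick(mask,px):
    n,l,st,c=cv2.connectedComponentsWithStats(mask.astype(np.uint8))
    b=min((i for i in range(1,n) if st[i,4]>60),key=lambda i:np.hypot(*(c[i]-px)))
    m=(l==b).astype(np.uint8);return max(cv2.findContours(m,0,1)[0],key=cv2.contourArea)
def meas(k,mask,px,z):
    ct=pick(mask,px);hull=cv2.convexHull(ct)
    P=np.array([ray(p,z,"wrist",T)[:2] for p in hull[:,0]],np.float32)
    (x,y),r=cv2.minEnclosingCircle(P)
    e=cv2.fitEllipse(np.array([p for p in P]))if len(P)>5 else None
    res[k]=[float(x),float(y)];print(k,round(x,1),round(y,1),"diam",round(2*r,1),"ell",np.round(e[0],1),np.round(e[1],1))
    cv2.drawContours(out,[ct],-1,(0,0,255),1)
dark=hsv[...,2]<50
for i,p in enumerate([(198,106),(258,99),(322,86),(386,75)]): meas(f"p{i+1}",dark,p,7)
cap=(hsv[...,1]<22)&(hsv[...,2]>115)
for k,p,h in [("b",(162,213),57),("a",(253,210),49),("d",(343,226),73),("c",(433,228),65)]: meas(k,cap,p,h);print(im[p[1],p[0]],im[p[1],p[0]-25])
meas("vial",dark,(385,225),38)
import json;json.dump(res,open("res.json","w"))
cv2.imwrite("pics/w1m.png",cv2.resize(out[30:260,120:480],None,fx=2.2,fy=2.2,interpolation=0))
```

```text
p1 624.9 131.7 diam 68.1 ell [624.9 131.8] [67.5 67.6]
p2 633.8 48.3 diam 67.7 ell [633.8  48.3] [67.2 67.4]
p3 650.7 -38.7 diam 68.1 ell [650.7 -39. ] [67.2 67.6]
p4 663.7 -124.8 diam 68.3 ell [ 663.9 -124.6] [67.3 68.1]
b 394.4 83.9 diam 116.9 ell [396.3  87.2] [ 74.8 136.6]
[182 184 181] [139 140 128]
a 481.7 55.0 diam 26.8 ell [481.8  55.1] [26.3 26.5]
[156 164 161] [126 126 111]
d 463.9 -70.3 diam 57.7 ell [463.8 -70.2] [56.8 57.4]
[183 186 182] [183 185 167]
c 404.7 -172.5 diam 54.2 ell [ 458.2 -147.1] [ 37.  168.1]
[181 184 180] [ 97 101  97]
vial 461.1 -134.8 diam 19.5 ell [ 460.8 -134.8] [16.6 19.7]
```

View pics/w1m.png

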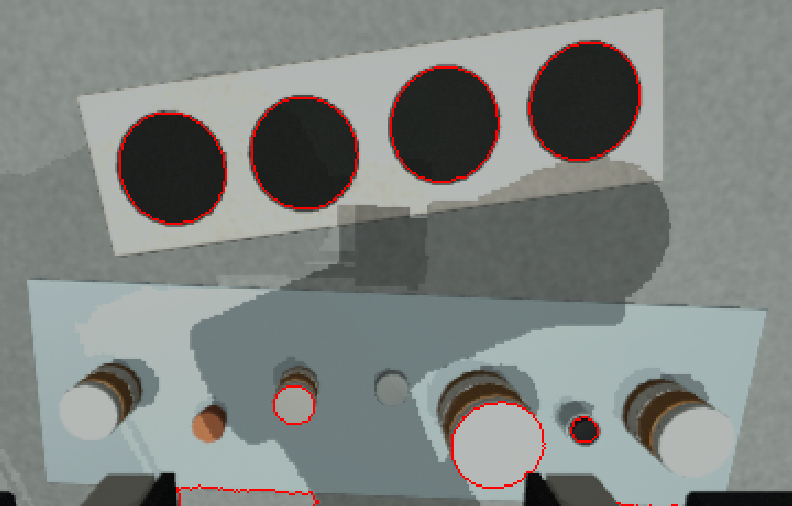

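Run:
```python
from h import *
import json
T=np.load("T1.npy");im=cv2.imread("pics/w1.png");hsv=cv2.cvtColor(im,cv2.COLOR_BGR2HSV);res=json.load(open("res.json"))
m0=(hsv[...,1]<12)&(hsv[...,2]>165)
for k,(x,y),z in [("b",(162,213),57),("c",(433,227),65)]:
    m=np.zeros_like(m0,np.uint8);m[y-26:y+26,x-26:x+26]=m0[y-26:y+26,x-26:x+26]
    m=cv2.morphologyEx(m,cv2.MORPH_OPEN,np.ones((5,5)))
    h=cv2.convexHull(max(cv2.findContours(m,0,1)[0],key=cv2.contourArea))
    P=np.array([ray(p,z,"wrist",T)[:2] for p in h[:,0]],np.float32);(a,b),r=cv2.minEnclosingCircle(P)
    res[k]=[a,b];print(k,a,b,2*r)
json.dump(res,open("res.json","w"))
for s in (1,-1):
    q=[.5**.5,s*.5**.5,0,0]
    for k in res:
        for z in (15,150):
            j=bot.solve_ik([*res[k],z],q);print(s,k,z,None if j is None else np.round(j,2))
```

```text
b 479.3724365234375 183.69775390625 35.96095657348633
c 462.6787109375 -195.72267150878906 45.69438934326172
1 p1 15 [ 0.51  0.46 -0.28  0.   -0.83  2.63]
1 p1 150 [ 0.51  0.33 -0.13  0.   -1.11  2.63]
1 p2 15 [ 0.38  0.45 -0.29  0.   -0.83  2.76]
1 p2 150 [ 0.38  0.32 -0.14  0.   -1.11  2.76]
1 p3 15 [ 0.24  0.47 -0.25  0.   -0.85  2.9 ]
1 p3 150 [ 0.24  0.35 -0.1   0.   -1.12  2.9 ]
1 p4 15 None
1 p4 150 None
1 b 15 [ 0.75  0.29 -0.56  0.   -0.72  2.39]
1 b 150 [ 0.75  0.13 -0.4   0.   -1.04  2.39]
1 a 15 [ 0.52  0.25 -0.62  0.   -0.7   2.62]
1 a 150 [ 0.52  0.08 -0.46  0.   -1.04  2.62]
1 d 15 [ 0.27  0.22 -0.66  0.   -0.69  2.87]
1 d 150 [ 0.27  0.05 -0.49  0.   -1.03  2.87]
1 c 15 None
1 c 150 None
1 vial 15 [ 0.13  0.24 -0.63  0.   -0.7   3.02]
1 vial 150 [ 0.13  0.07 -0.47  0.   -1.04  3.02]
-1 p1 15 [ 0.51  0.46 -0.28  0.   -0.83 -0.51]
-1 p1 150 [ 0.51  0.33 -0.13  0.   -1.11 -0.51]
-1 p2 15 [ 0.38  0.45 -0.29  0.   -0.83 -0.38]
-1 p2 150 [ 0.38  0.32 -0.14  0.   -1.11 -0.38]
-1 p3 15 [ 0.24  0.47 -0.25  0.   -0.85 -0.24]
-1 p3 150 [ 0.24  0.35 -0.1   0.   -1.12 -0.24]
-1 p4 15 [ 0.1   0.51 -0.19  0.   -0.87 -0.1 ]
-1 p4 150 [ 0.1   0.39 -0.05  0.   -1.14 -0.1 ]
-1 b 15 [ 0.75  0.29 -0.56  0.   -0.72 -0.75]
-1 b 150 [ 0.75  0.13 -0.4   0.   -1.04 -0.75]
-1 a 15 [ 0.52  0.25 -0.62  0.   -0.7  -0.52]
-1 a 150 [ 0.52  0.08 -0.46  0.   -1.04 -0.52]
-1 d 15 [ 0.27  0.22 -0.66  0.   -0.69 -0.27]
-1 d 150 [ 0.27  0.05 -0.49  0.   -1.03 -0.27]
-1 c 15 [-0.01  0.27 -0.59  0.   -0.71  0.01]
-1 c 150 [-0.01  0.11 -0.42  0.   -1.04  0.01]
-1 vial 15 [ 0.13  0.24 -0.63  0.   -0.7  -0.13]
-1 vial 150 [ 0.13  0.07 -0.47  0.   -1.04 -0.13]
```

```bash
cat >> h.py <<'E'
import json
Q=[.5**.5,-.5**.5,0,0]
G={"a":12,"b":14,"c":18,"d":22}
def transfer(k,p,F=20):
    res=json.load(open("res.json"));j=res[k];d=res[p];g=G[k]
    bot.move_ptp([*j,150],Q);bot.line_to([*j,g],120)
    bot.move_gripper(10,F);s=bot.read_state();print(k,"width",s["width"],"f",s["finger_force"],s["contact_force"])
    bot.line_to([*j,150],120);print("lift width",bot.read_state()["width"])
    bot.move_ptp([*d,150],Q);bot.line_to([*d,g+25],120);bot.line_to([*d,g+5],40)
    s=bot.read_state();print("placed",s["contact_force"],s["tcp_pos"])
    bot.move_gripper(88);bot.line_to([*d,150],120);print("t",bot.read_state()["t"])
E
python3 - <<'E'
from h import *
transfer("d","p1")
cv2.imwrite("pics/s1.png",bot.camera("side")[:,:,::-1])
E
```

```text
d width 56.990128294547944 f 20.000448301434517 [-1.42852761 -0.40404424  2.99295369]
lift width 56.97645180914763
placed [-0.05625635 -1.17244453 -2.12605967] [624.82214461 131.71944316  26.68371787]
t 11.425
```

View pics/s1.png

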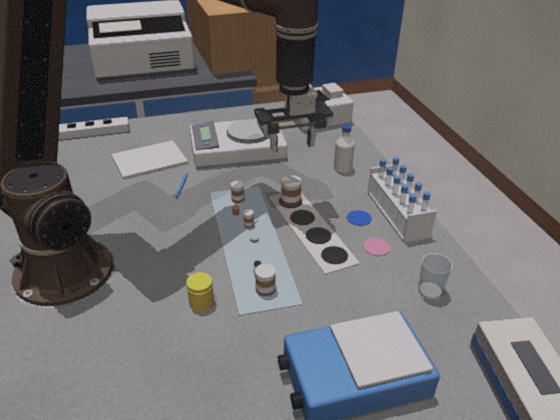

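Jar d stands upright on pad 1 at about (291,192), and the vial's black cap at (257,264) is untouched. I'll carry on with the other three.

Run:
```python
from h import *
transfer("c","p2");transfer("b","p3");transfer("a","p4")
bot.move_ptp([540,20,270],[1,0,0,0])
T=pose();np.save("T2.npy",T)
cv2.imwrite("pics/w2.png",bot.camera("wrist")[:,:,::-1]);cv2.imwrite("pics/s2.png",bot.camera("side")[:,:,::-1]);print(bot.read_state()["t"])
```

```text
c width 46.50259382213036 f 20.03520905971527 [-1.10546266  0.50891669  0.96450622]
lift width 46.561682547232834
placed [-1.00989352 -1.02809503 -1.43153167] [633.71947548  48.25343966  22.73713386]
t 20.9917
b width 36.54759675427374 f 19.99985843896866 [-0.61704845  0.43219107  0.44826384]
lift width 36.26079594017825
placed [-0.61527051  0.06934471 -0.78505264] [650.68044005 -38.73218379  18.80258986]
t 30.3
a width 25.791700309815973 f 20.000170469284058 [ 0.57057498  0.02513355 -0.80031292]
lift width 25.54062145749121
placed [-0.04384568  0.0124266  -1.3646016 ] [ 663.70301267 -124.77030993   16.81401591]
t 39.8417
41.1083
```

View pics/w2.png

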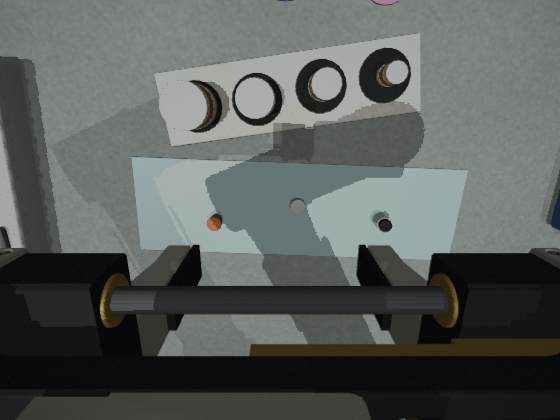

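View pics/s2.png

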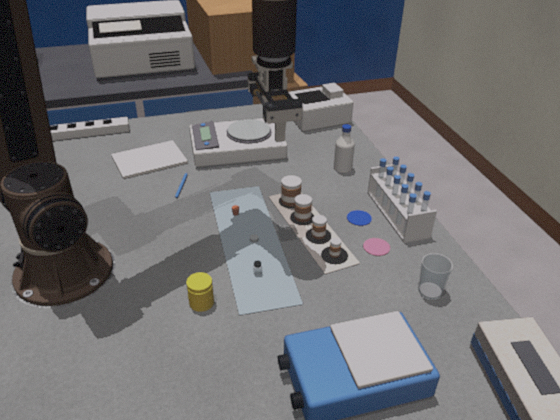

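All four jars are upright on their pads, with caps at (183,106) d, (255,98) c, (326,84) b and (397,73) a; the vial at (385,225) still stands. A quick numeric check of the centring comes before handing in.

Run:
```python
from h import *
T=np.load("T2.npy");g=cv2.imread("pics/w2.png");hsv=cv2.cvtColor(g,cv2.COLOR_BGR2HSV);res=json.load(open("res.json"))
m0=((hsv[...,1]<30)&(hsv[...,2]>145)).astype(np.uint8);ok=True
for k,p,h,r in [("d","p1",77,29),("c","p2",69,24),("b","p3",61,19),("a","p4",53,14)]:
    c=proj([*res[p],h],"wrist",T);R0=np.hypot(*(proj([res[p][0],res[p][1]+r,h],"wrist",T)-c))
    m=np.zeros_like(m0);cv2.circle(m,tuple(int(round(v)) for v in c),int(R0+4),1,-1)
    if k=="d": m[:, :int(c[0])-int(R0)]=0
    m=cv2.morphologyEx(m&m0,cv2.MORPH_OPEN,np.ones((5,5)))
    ct=max(cv2.findContours(m,0,1)[0],key=cv2.contourArea)
    P=np.array([ray(q,h,"wrist",T)[:2] for q in ct[:,0]],np.float32);(x,y),rr=cv2.minEnclosingCircle(P)
    e=np.hypot(x-res[p][0],y-res[p][1]);print(k,round(x-res[p][0],1),round(y-res[p][1],1),"diam",round(2*rr,1));ok&=e<6
if ok: print(bot.close_job())
```

```text
d -0.4 2.8 diam 63.6
c -0.2 -0.6 diam 45.9
b -0.6 0.2 diam 36.0
a -0.1 0.4 diam 25.8
the job is handed in; nothing more can be done
None
```

The job is handed in: jars d, c, b and a stand upright on pads 1 to 4, largest nearest the balance; c, b and a measured within 1 mm of centre and d within about 3 mm (its white cap blends into the pale strip), and the vial is still standing.

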